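Find the full jar by weight and hold it in the code reader

ROBOT

A 7-joint arm with a two-finger parallel gripper is mounted at the origin on the work surface; the furniture and walls round the work are solid. World frame = base frame: x ahead of the robot, y to its left, z up, the work surface at z = 0. Lengths are in m, angles in rad, forces in N, time in s.
With the tool pointing down it reaches from about 0.425 to 0.925 m from the base axis. Payload 6.8 kg.
Tool frame: the origin (TCP) lies midway between the tips of the shut fingers; the grasp point (between the pads) lies 19 mm behind it; z points along the fingers, x is the direction in which the jaws open and shut, and the axes are right-handed (so a half turn about z gives the same grasp; the last joint's range is limited). The gripper opens to 85 mm and grips with 20 to 120 N. Pads are 22 mm wide; open, the fingers measure 114 mm over their backs; the gripper's body (76 mm by 85 mm) begins 54 mm behind the grasp point. The pads swing forward as they close: fully open they stand 13 mm farther back than shut.
Start: joints at [1.005, 0.477, 0.022, 1.555, -0.011, 1.109, -0.083], TCP at [0.298, -0.606, 0.231] pointing down, gripper open.
Joint ranges: [-2.96, 2.96], [-0.34, 2.1], [-1.41, 1.46], [0.24, 2.44], [-1.37, 4.51], [0.17, 1.92], [-2.96, 2.96]. Speed limits (rad/s): [2.39, 2.39, 3.14, 3.14, 3.14, 3.14, 3.14].

INTERFACE

Orientations are given as a 3x3 rotation matrix whose columns are the frame's x, y, z axes.
In Python, from plant import * gives the robot as it stands.
- The arm moves only by the tool jog_arm, never from a script. Its argument "steps" is a list that holds one entry, the list of rows, each a list of 4 numbers: the shift along the tool's x, y, z in units of 50 mm (1.0 is 50 mm), then the turn about the tool's z in units of 0.15 rad (1.0 is 0.15 rad). A call has 1 to 8 rows; each row shifts and turns the pose as measured when the row begins, along the tool's axes as they then stand; what a row does not reach is not made up. A row lasts 1/8 s, in which the tool goes at most 62.5 mm and 10.7 degrees, less where a joint would pass 70% of its speed; a pose out of reach is approached as far as the arm can. A call with a number of a shift or a turn outside -1 to 1 is refused whole. A call with a gripper value outside its range is refused whole. "hand" is the opening, from -1 (shut) to 1 (fully open), set as the call begins (left out, the last holds). The fingers move at their own pace and stop on an object; the grip force is fixed at half the most. Time passes only in rows, so rows that do not move let the fingers close. It gives the time, the measured TCP pose, the force and the opening at its end, in the units of the state.
- sense(): the state, without advancing time (a new reading comes with each control period).
- camera(name): name is "side" or "top"; returns the picture (400x640x3 uint8, red, green, blue); there is no depth.
- camera_params(name): a dict with "mtx" (3x3 intrinsics, pixels), "D" ([k1, k2, p1, p2, k3] as OpenCV has them; the pictures are not rectified), "position" and "attitude" of the camera in the world. Camera axes: x right, y down, z forward; pixel columns grow to the right and rows downward; lengths in m; the calibration is good to about 2 mm. A picture is of the moment at which its call begins. camera_params takes no time and is no camera call.
- sign_off(): hands the job in, once; it reports no verdict.
Trained networks look in the newest picture that a camera, given by its name, has taken for a name from the list of things; names that differ only in an ending like _2 or _b are one class to them, and where a whole thing is asked for, a point or a joint stands for the part that bears it (a point fixed in the world has none). Each returns a list of dicts, best first, with "confidence" (0 to 1); they miss things now and then, are a little off and sometimes report something else, mostly with a low value. They report only what shows in the picture. A call takes as long as a camera call. They do not tell look-alikes from the thing itself.
- boxes_of(camera, name): "location" ([x, y, z] in m, in the coordinates of the camera as it stood for that picture, good to about 4 mm: the middle of the surface that is visible of it).
- masks_of(camera, name): "pixels" (400x640 bool, what is visible of it).
- landmark_of(camera, name): "location" ([x, y, z] in m, in the coordinates of the camera as it stood for that picture, good to about 4 mm: a listed point, or the origin of a listed thing).
The state is a dict: "time_s": time; "qpos": joint angles; "joint_velocities": joint speeds; "joint_torque": joint torques, N m; "ee_pos": TCP position; "orientation": TCP orientation; "contact_force": force on the tool from outside, world axes, zero at the start; "torque": the same for the moment, N m; "width": opening from 0.0 (shut) to 1.0 (fully open).
Only numpy, scipy, OpenCV 4.12 (cv2) and the standard library are available. Lean on these libraries where they do the work, as an engineer would, in place of code of your own. Each camera call takes 0.05 s, during which the arm holds its last target.

TASK

One of the two like screw-top jars has fallen over: pick it up clear of the bench and stand it upright on the bench again, let go, then lift the other jar clear as well, so that you have felt which of the two is the heavier, full one. Set the full jar upright in the round nest of the code reader, push it down until the nest's sprung plate is at its stop, and finish while still holding it pushed down there; the program ends holding the jar. The lighter jar is left standing upright on the bench, and the tape roll, the loupe and the small adapter stay where they are.

Things in the scene. Friction and masses are not known exactly. Their poses are not given: they have to be found in the camera images.
- jar_fallen_mid (a point): centre of a closed white screw-top jar, 50 mm tall, body 43 mm across, lid 47.6 mm across (the top 14 mm; grip there); z runs from base to lid. It starts lying on its side, axis 23 mm above the bench, lid pointing left or left and away (43 to 95 degrees from +x towards +y). Either jar may be the full one (0.34 to 0.45 kg; the other 0.06 to 0.08 kg, loose chips inside). Set on the edge of its foot within 25 degrees of upright and let go, it rocks upright.
- jar_standing_mid (a point): centre of a closed white screw-top jar, 50 mm tall, body 43 mm across, lid 47.6 mm across (the top 14 mm; grip there); z runs from base to lid. It starts upright and looks just like the other jar, of which the weights are told. The fixed monitor between robot and jars reaches up to 420 mm above the bench (pass over it), the drawer cabinet to the right 170 mm, the analyser left of the reader 230 mm.
- reader_nest (a point): centre of the mouth of the reader's nest, level with the top of the housing, 32 mm above the bench. The reader is a fixed grey box, 94 x 94 mm round the nest, with a lower control foot of 42 mm on its -x side. The nest is a round well of 50 mm bore; the 43 mm jar body goes in base first, 3.5 mm clear all round. z is up.
- reader_plate (a joint): sprung plate in the nest, 47 mm across: 0 = up (its top 6 mm below the mouth, 26 mm above the bench), grows to 0.006 m as it is pushed down to its stop (20 mm above the bench). The spring takes 1.6 N per mm, 10 N at the stop, more than the full jar's own weight (3 mm at most). It springs back when let go.
- kapton_roll: roll of amber tape lying flat, 66 mm across and 13 mm high; leave alone. Origin at the centre of its underside.
- loupe: small black loupe standing on its barrel, 33 mm across and 29 mm high; leave alone. Origin at the centre of its underside.
- adapter: small brass-coloured coaxial adapter standing on end, 20 mm across and 34 mm high; leave alone. Origin at the centre of its underside.
Mind the look-alikes: they are no part of the job. Leave any black or orange look-alike of the part that bears jar_fallen_mid alone.

How it is judged:
By the outcome, as a careful person would: the job done as asked, in the order asked, and still so for the second after the job is handed in, while the arm keeps its last pose, push and grip.
It also fails if it takes over 72 s, if anything falls off the work surface, if the arm or the gripper's body presses on something with over 40 N, if the wrist force passes 120 N, or if a joint passes its speed limit or range.

## Working session

There is one attempt and no reset: what is moved stays moved. The work goes in short steps, Python scripts to look and compute and a tool call to move; the robot and the scene stay as the last step left them, time stands still between calls to the robot, and variables do not carry over. Pictures are saved under pics/ and viewed, and the job is handed in when it is done.

Besides the shell and the picture viewer there is one more tool, called after "Emit:" as name([rows], argument=value, ...), one row to a line, values as JSON. jog_arm: Moves the arm, as the interface text tells. Shifts and turns lie within -1 to 1; 1 stands for 50 mm of shift or 0.15 rad of turn. Its arguments: {"type":"object","properties":{"steps":{"type":"array"},"hand":{"type":"number"}},"required":["steps"]}

```bash
ls; mkdir -p pics; cat > h.py <<'E'
from plant import *
import numpy as np, cv2
def cp(n):
    p=camera_params(n); return np.array(p['mtx']),np.array(p['D']),np.array(p['position']),np.array(p['attitude'])
def toW(n,l):
    K,D,t,R=cp(n); return t+R@np.array(l)
def ray(n,uv):
    K,D,t,R=cp(n); a=cv2.undistortPoints(np.array([[uv]],float),K,D)[0,0]; return t,R@np.array([a[0],a[1],1.])
def atz(n,uv,z):
    t,d=ray(n,uv); return t+d*(z-t[2])/d[2]
def proj(n,P):
    K,D,t,R=cp(n); Rc=R.T; return cv2.projectPoints(np.array(P,float).reshape(-1,3),cv2.Rodrigues(Rc)[0],-Rc@t,K,D)[0][:,0]
def shot(n,f):
    im=camera(n); cv2.imwrite('pics/'+f,im[:,:,::-1]); return im
E
python3 - <<'E'
from h import *
np.set_printoptions(precision=3,suppress=True)
for n in('side','top'):
    shot(n,n+'0.png'); print(n,cp(n))
    for k in('jar_fallen_mid','jar_standing_mid','reader_nest','kapton_roll','loupe','adapter'):
        for d in landmark_of(n,k): print(k,round(d['confidence'],2),toW(n,d['location']),proj(n,toW(n,d['location']))[0])
s=sense();print(s)
E
```

```text
pics
side (array([[494.28 ,   0.   , 320.821],
       [  0.   , 494.28 , 199.015],
       [  0.   ,   0.   ,   1.   ]]), array([-0.08,  0.  ,  0.  ,  0.  ,  0.  ]), array([ 0.905, -0.618,  1.205]), array([[ 0.788,  0.5  , -0.358],
       [ 0.615, -0.642,  0.458],
       [-0.001, -0.581, -0.814]]))
jar_fallen_mid 0.55 [ 0.487 -0.227  0.025] [287.398 285.094]
jar_fallen_mid 0.54 [ 0.472 -0.128  0.021] [306.78  256.465]
jar_fallen_mid 0.51 [ 0.29  -0.185  0.028] [243.13  233.954]
jar_standing_mid 0.65 [ 0.476 -0.329  0.029] [258.025 311.002]
jar_standing_mid 0.53 [0.496 0.2   0.003] [380.903 188.507]
reader_nest 0.71 [0.519 0.369 0.03 ] [417.877 152.891]
kapton_roll 0.65 [0.498 0.202 0.008] [381.751 187.462]
loupe 0.7 [ 0.357 -0.251  0.002] [245.518 268.265]
top (array([[426.604,   0.   , 321.381],
       [  0.   , 426.604, 200.274],
       [  0.   ,   0.   ,   1.   ]]), array([-0.117,  0.   ,  0.   ,  0.   ,  0.   ]), array([0.299, 0.013, 1.182]), array([[ 0.008, -0.996,  0.088],
       [-1.   , -0.009, -0.002],
       [ 0.002, -0.088, -0.996]]))
jar_fallen_mid 0.69 [ 0.473 -0.13   0.0
[... 383 characters left out ...]
n_roll 0.21 [ 0.366 -0.25  -0.001] [414.769 214.198]
loupe 0.54 [ 0.365 -0.251 -0.   ] [415.259 214.631]
adapter 0.36 [ 0.368 -0.352  0.001] [450.67  213.566]
{'time_s': 0.7, 'qpos': array([ 1.005,  0.477,  0.022,  1.555, -0.011,  1.109, -0.083]), 'joint_velocities': array([ 0.001,  0.001, -0.001, -0.   ,  0.   , -0.001, -0.001]), 'joint_torque': array([ -0.001, -59.616,   1.606, -28.15 ,   0.012,   0.002,  -0.   ]), 'ee_pos': array([ 0.298, -0.606,  0.231]), 'orientation': array([[ 0.442, -0.897,  0.   ],
       [-0.897, -0.442, -0.   ],
       [ 0.   , -0.   , -1.   ]]), 'contact_force': array([-0.838, -0.683, -0.13 ]), 'torque': array([ 0.007,  0.016, -0.   ]), 'width': 1.000216507730508}
```

View images.

View pics/side0.png

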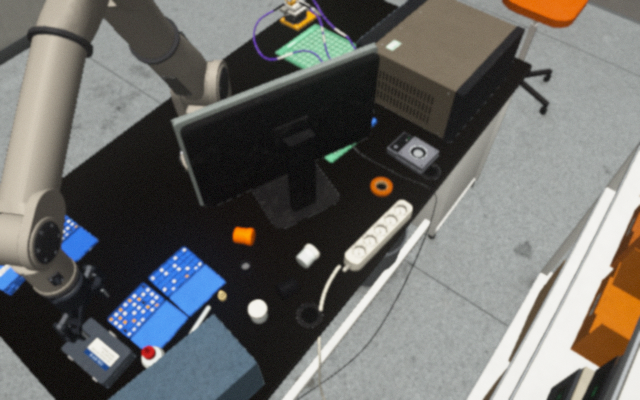

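View pics/top0.png

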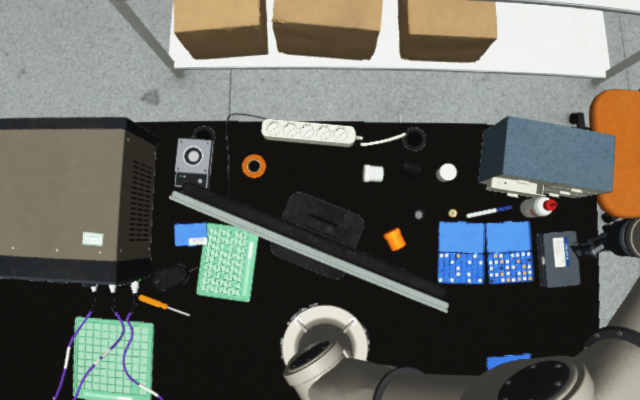

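```bash
python3 - <<'E'
import cv2
a=cv2.imread('pics/side0.png')[210:340,210:340]
b=cv2.imread('pics/top0.png')[130:260,350:480]
import numpy as np
cv2.imwrite('pics/crop0.png',cv2.resize(np.hstack([a,b]),None,fx=3,fy=3,interpolation=cv2.INTER_CUBIC))
E
```

```text
(no output)
```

View pics/crop0.png

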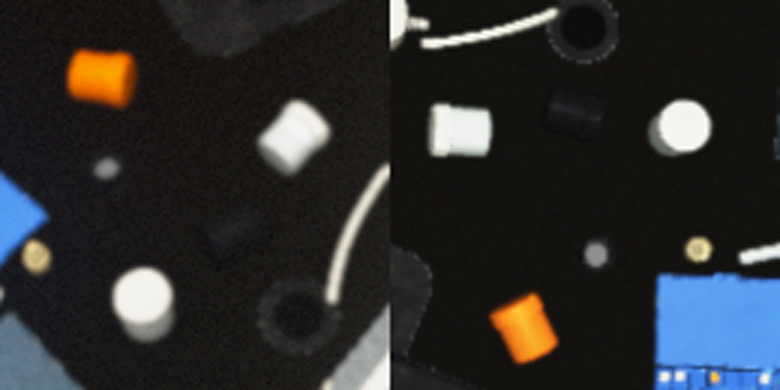

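The candidates lying on their sides in the top view are white (373,173), black (411,167) and orange (394,238). Only the white one is the fallen jar, since the black and orange ones are look-alikes. The standing white jar is at (446,172), the reader nest at (192,155), the amber roll at (254,166), and the loupe and adapter at about (419,214) and (452,213). Next I'll fit both jars precisely using both views.

```bash
cat > fit.py <<'E'
from h import *
from scipy.optimize import minimize
def jarpts(c,ax):
    ax=np.array(ax,float);ax/=np.linalg.norm(ax)
    u=np.cross(ax,[.3,.2,.9] if abs(ax[2])<.7 else [1,0,0]);u/=np.linalg.norm(u);v=np.cross(ax,u)
    th=np.linspace(0,2*np.pi,40)[:,None];ring=np.cos(th)*u+np.sin(th)*v
    c=np.array(c)
    return [np.vstack([c-.025*ax+.0215*ring,c+.011*ax+.0215*ring]),np.vstack([c+.011*ax+.0238*ring,c+.025*ax+.0238*ring])]
S=4
def sil(n,c,ax,box):
    x0,y0,x1,y1=box;m=np.zeros(((y1-y0)*S,(x1-x0)*S),np.uint8)
    for P in jarpts(c,ax):
        uv=(proj(n,P)-[x0-.5,y0-.5])*S
        cv2.fillConvexPoly(m,cv2.convexHull(np.round(uv*16).astype(np.int32)),255,shift=4)
    return cv2.resize(m,None,fx=1/S,fy=1/S,interpolation=cv2.INTER_AREA)/255.
def fit(ims,c0,axf,p0,zf,steps=(.01,.01,.15),cams=('top','side')):
    tg={}
    for n in cams:
        u,v=proj(n,[c0])[0].astype(int);box=(u-26,v-26,u+26,v+26)
        g=ims[n][box[1]:box[3],box[0]:box[2]].astype(float).min(2)
        t=np.clip((g-40)/100,0,1); k,lab=cv2.connectedComponents((t>.15).astype(np.uint8)); t[lab!=lab[26,26]]=0
        tg[n]=(box,t)
    def cost(p):
        return sum(np.abs(sil(n,[p[0],p[1],zf],axf(p),b)-t).sum() for n,(b,t) in tg.items())
    sim=[p0]+[np.array(p0)+np.eye(len(p0))[i]*steps[i] for i in range(len(p0))]
    r=minimize(cost,p0,method='Nelder-Mead',options=dict(initial_simplex=np.array(sim),xatol=1e-4,fatol=.05))
    return r.x,r.fun
E
python3 - <<'E'
from fit import *
ims={n:cv2.imread(f'pics/{n}0.png')[:,:,::-1] for n in('top','side')}
ax=lambda p:[np.cos(p[2]),np.sin(p[2]),0]
for cams in (('top','side'),('top',),('side',)):
  for a in(1.2,1.6):print(cams,fit(ims,[.473,-.13,.023],ax,[.473,-.13,a],.0235,cams=cams))
  print(fit(ims,[.478,-.331,.025],lambda p:[0,0,1],[.478,-.331],.025,cams=cams))
for uv in[(170,195),(197,188),(447,310),(447,295)]:print(uv,atz('top',uv,.41))
for uv in[(172,122),(378,48),(205,205),(378,125)]:print('s',uv,atz('side',uv,.41),atz('side',uv,.1))
for n in('top',):
  for uv in[(486,118),(480,185)]:print(atz(n,uv,.17))
print(atz('top',(193,156),.032),atz('side',(417,153),.032))
E
```

```text
('top', 'side') (array([ 0.47655046, -0.12795351,  1.51167518]), np.float64(130.77058823529413))
('top', 'side') (array([ 0.47622866, -0.12824411,  1.53090243]), np.float64(129.95333333333335))
(array([ 0.47689514, -0.32994389]), np.float64(136.95980392156864))
('top',) (array([ 0.47721183, -0.1294676 ,  1.53106197]), np.float64(8.87921568627451))
('top',) (array([ 0.4772042 , -0.12946966,  1.53307444]), np.float64(8.901568627450981))
(array([ 0.48102794, -0.33263307]), np.float64(30.8678431372549))
('side',) (array([ 0.47134493, -0.12455076,  1.51333935]), np.float64(27.594509803921568))
('side',) (array([ 0.47156874, -0.12484921,  1.53175112]), np.float64(26.001568627450983))
(array([ 0.47452318, -0.32912922]), np.float64(30.037450980392155))
(170, 195) [0.37406593 0.2913315  0.41      ]
(197, 188) [0.3873966 0.2408118 0.41     ]
(447, 310) [ 0.16908819 -0.21747876  0.41      ]
(447, 295) [ 0.19620221 -0.21747389  0.41      ]
s (172, 122) [ 0.16086297 -0.20944127  0.41      ] [-0.12932987 -0.04994624  0.1       ]
s (378, 48) [0.37911812 0.29193587 0.41      ] [0.1740568  0.64699558 0.1       ]
s (205, 205) [ 0.38457731 -0.32300557  0.41      ] [ 0.18164537 -0.20780687  0.1       ]
s (378, 125) [0.53140204 0.06553599 0.41      ] [0.38573982 0.33228728 0.1       ]
[ 0.59646992 -0.39578982  0.17      ]
[ 0.42845464 -0.37433368  0.17      ]
[0.51978177 0.36698402 0.032     ] [0.51804884 0.36602212 0.032     ]
```

Jar positions agree across views to about 5 mm. The fallen jar is at about (0.475,-0.128), with its lid at about 88°. The standing jar is at (0.478,-0.331) and the nest at (0.519,0.367). I'll raise the arm and turn the jaws across the fallen jar's axis.

Emit:
jog_arm([
  [[0,0,-1,0],[0,0,-1,-1],[0,0,-1,-1],[0,0,-1,-1],[0,0,-1,-1],[0,0,-1,-1],[0,0,-0.8,-1],[0,0,0,-1]],
], hand=1)

```text
time_s: 1.7
ee_pos: [0.298, -0.6045, 0.5821]
orientation: [[1.0, -0.029, -0.0], [-0.029, -1.0, 0.001], [-0.0, -0.001, -1.0]]
contact_force: [-0.5, 0.0, -0.2]
width: 0.997
```

Emit:
jog_arm([
  [[0.5,-1,0,0],[0.5,-1,0,0],[0.5,-1,0,0],[0.5,-1,0,0],[0.5,-1,0,0],[0.5,-1,0,0],[0.5,-1,0,0],[0,-1,0,0]],
])

```text
time_s: 2.7
ee_pos: [0.4887, -0.202, 0.5801]
orientation: [[0.999, -0.036, -0.001], [-0.036, -0.999, -0.0], [-0.001, 0.0, -1.0]]
contact_force: [1.0, -0.8, -0.2]
width: 0.999
```

Emit:
jog_arm([
  [[0,-1,0,0],[0,-0.5,0,0],[0,0,0,0]],
])

```text
time_s: 3.08
ee_pos: [0.4913, -0.1195, 0.5811]
orientation: [[1.0, -0.027, 0.001], [-0.027, -1.0, -0.001], [0.001, 0.001, -1.0]]
contact_force: [-0.1, -0.1, 0.2]
width: 1.003
```

Emit:
jog_arm([
  [[-0.32,-0.25,0.5,0],[0,0,1,0],[0,0,1,0],[0,0,1,0],[0,0,1,0],[0,0,1,0],[0,0,1,0],[0,0,1,0]],
])

```text
time_s: 4.08
ee_pos: [0.4788, -0.1209, 0.1996]
orientation: [[0.999, -0.043, 0.012], [-0.043, -0.999, -0.007], [0.013, 0.007, -1.0]]
contact_force: [0.2, 0.2, -0.4]
width: 0.996
```

Emit:
jog_arm([
  [[0,0,1,0],[0,0,0.6,0],[0,0,0,0]],
])

```text
time_s: 4.45
ee_pos: [0.4766, -0.1264, 0.1135]
orientation: [[0.999, -0.049, 0.005], [-0.049, -0.999, -0.008], [0.006, 0.007, -1.0]]
contact_force: [0.4, 0.3, -0.1]
width: 1.003
```

```bash
python3 - <<'E'
from h import *
s=sense();print(s['ee_pos'],s['orientation'],s['qpos'])
a=shot('side','s1.png');b=shot('top','t1.png')
f=lambda i,x,y:cv2.resize(i[y:y+130,x:x+130,::-1],None,fx=3,fy=3,interpolation=cv2.INTER_CUBIC)
cv2.imwrite('pics/c1.png',np.hstack([f(a,240,180),f(b,310,110)]))
cv2.imwrite('pics/s1.png',a[:,:,::-1])
E
```

```text
[ 0.47658439 -0.12641666  0.11347983] [[ 0.99877253 -0.0492615   0.00517112]
 [-0.04922104 -0.99875838 -0.00767973]
 [ 0.00554301  0.00741577 -0.99995714]] [ 0.47432535  0.36625819 -0.41276998  2.07207408  0.22589373  0.73855484
 -0.13053891]
```

View pics/c1.png

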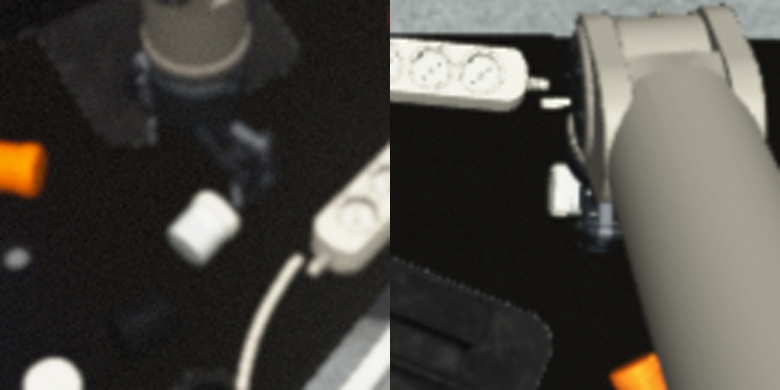

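Emit:
jog_arm([
  [[-0.04,-0.4,0.5,0],[0,0,0.5,0],[0,0,0.5,0],[0,0,0.3,0],[0,0,0,0]],
])

```text
time_s: 5.18
ee_pos: [0.488, -0.1104, 0.0327]
orientation: [[0.998, -0.053, 0.028], [-0.053, -0.998, -0.014], [0.029, 0.012, -1.0]]
contact_force: [0.7, 0.1, 0.6]
width: 0.998
```

Emit:
jog_arm([
  [[0,0,0,0],[0,0,0,0]],
])

```text
time_s: 5.42
ee_pos: [0.4896, -0.1109, 0.0347]
orientation: [[0.998, -0.054, 0.032], [-0.053, -0.998, -0.015], [0.032, 0.013, -0.999]]
contact_force: [0.3, 0.1, -0.1]
width: 1.0
```

```bash
python3 - <<'E'
from h import *
s=sense();print(s['ee_pos'],s['orientation'],s['qpos'],s['contact_force'],s['joint_velocities'])
E
```

```text
[ 0.48959515 -0.1109219   0.03472652] [[ 0.99804323 -0.05391567  0.03166718]
 [-0.05346515 -0.99845846 -0.01490593]
 [ 0.03242203  0.01318367 -0.99938731]] [ 0.37618142  0.49709285 -0.34801399  2.11663542  0.34359236  0.54658014
 -0.27727758] [ 0.34883873  0.05764459 -0.07295736] [ 0.00354671 -0.01212337 -0.00348215 -0.00760132 -0.00123716  0.00376128
  0.00217183]
```

Emit:
jog_arm([
  [[-0.3,-0.1,0,0],[0,0,0,0],[0,0,0.3,0],[0,0,0.3,0],[0,0,0,0]],
])

```text
time_s: 6.05
ee_pos: [0.4748, -0.1053, 0.0026]
orientation: [[0.998, -0.054, 0.032], [-0.053, -0.998, -0.015], [0.033, 0.013, -0.999]]
contact_force: [0.4, -0.7, 0.5]
width: 1.0
```

Emit:
jog_arm([
  [[0,0,0,0],[0,0,0,0],[0,0,0,0],[0,0,0,0],[0,0,0,0],[0,0,0,0]],
], hand=-1)

```text
time_s: 6.8
ee_pos: [0.4752, -0.1052, 0.0028]
orientation: [[0.998, -0.054, 0.033], [-0.053, -0.998, -0.015], [0.034, 0.013, -0.999]]
contact_force: [0.3, -0.8, -0.2]
width: 0.54
```

```bash
python3 - <<'E'
from h import *
s=sense();print(s['ee_pos'],s['contact_force'],s['torque'],s['width'])
E
```

```text
[ 0.47521563 -0.10520185  0.00277186] [ 0.28374594 -0.78982409 -0.19704524] [ 0.14245774 -0.01264814  0.00340988] 0.5399895491335468
```

Emit:
jog_arm([
  [[0,0,-0.4,0],[0,0,-0.4,0],[0,0,-0.4,0],[0,0,-0.4,0],[0,0,0,0],[0,0,0,0]],
])

```text
time_s: 7.55
ee_pos: [0.468, -0.104, 0.0813]
orientation: [[0.998, -0.055, 0.024], [-0.054, -0.998, -0.014], [0.024, 0.012, -1.0]]
contact_force: [-0.3, -0.2, -4.0]
width: 0.535
```

```bash
python3 - <<'E'
from h import *
s=sense();print(s['ee_pos'],s['orientation'],s['contact_force'],s['torque'],s['width'])
a=shot('side','s2.png');b=shot('top','t2.png')
f=lambda i,x,y:cv2.resize(i[y:y+130,x:x+130,::-1],None,fx=3,fy=3,interpolation=cv2.INTER_CUBIC)
cv2.imwrite('pics/c2.png',np.hstack([f(a,240,180),f(b,310,110)]))
E
```

```text
[ 0.46804475 -0.10396093  0.08126943] [[ 0.99822764 -0.05455148  0.02378487]
 [-0.05423681 -0.99843438 -0.01368075]
 [ 0.02449394  0.01236649 -0.99962349]] [-0.29613826 -0.19509133 -4.0199337 ] [0.16441433 0.08196918 0.01746912] 0.5350318241491607
```

View pics/c2.png

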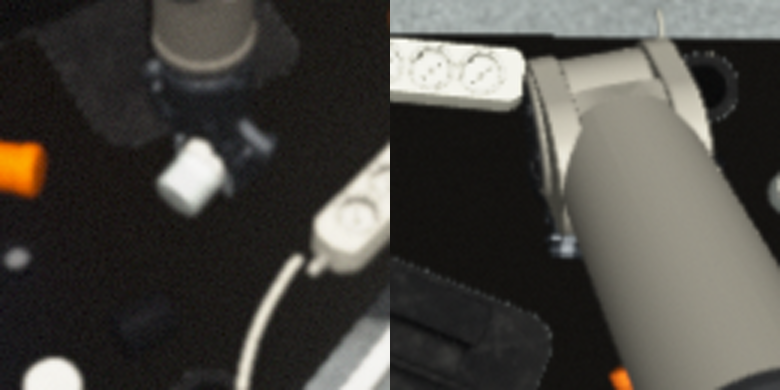

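```bash
cat > tilt.py <<'E'
from fit import *
import sys
def tilt(im,s,z0=None,show=False):
    # pivot between pads on axis 18mm lidward of centre; unknown tilt e(elev of lid), pivot x,y,z, print best
    n='side'; g0=s['ee_pos']-s['orientation'][:,2]*.023
    hor=s['orientation'][:,1]*-1
    u,v=proj(n,[g0])[0].astype(int);box=(u-32,v-26,u+32,v+38)
    g=im[box[1]:box[3],box[0]:box[2]].astype(float).min(2)
    t=np.clip((g-60)/100,0,1);k,lab,st,_=cv2.connectedComponentsWithStats((t>.3).astype(np.uint8))
    i=1+np.argmax([0 if False else a[4] for a in st[1:]]);t[lab!=i]=0
    def cost(p):
        ax=hor*np.cos(p[0])+np.array([0,0,1])*np.sin(p[0])
        c=g0+np.array([p[1],p[2],p[3]])-ax*.018
        return np.abs(sil(n,c,ax,box)-t).sum()+ 3e5*(p[1]**2+p[2]**2+p[3]**2)
    best=min((minimize(cost,[e,0,0,0],method='Nelder-Mead',options=dict(initial_simplex=np.array([[e,0,0,0],[e+.2,0,0,0],[e,.005,0,0],[e,0,.005,0],[e,0,0,.005]]))) for e in(0,.4,.8,1.2,1.5)),key=lambda r:r.fun)
    return np.degrees(best.x[0]),best.x[1:],best.fun
E
python3 - <<'E'
from tilt import *
s=sense();print(tilt(cv2.imread('pics/s2.png')[:,:,::-1],s))
E
```

```text
Traceback (most recent call last):
  File "tilt.py", line 15, in tilt
    best=min((minimize(cost,[e,0,0,0],method='Nelder-Mead',options=dict(initial_simplex=np.array([[e,0,0,0],[e+.2,0,0,0],[e,.005,0,0],[e,0,.005,0],[e,0,0,.005]]))) for e in(0,.4,.8,1.2,1.5)),key=lambda r:r.fun)
  File "tilt.py", line 15, in <genexpr>
    best=min((minimize(cost,[e,0,0,0],method='Nelder-Mead',options=dict(initial_simplex=np.array([[e,0,0,0],[e+.2,0,0,0],[e,.005,0,0],[e,0,.005,0],[e,0,0,.005]]))) for e in(0,.4,.8,1.2,1.5)),key=lambda r:r.fun)
              ~~~~~~~~^^^^^^^^^^^^^^^^^^^^^^^^^^^^^^^^^^^^^^^^^^^^^^^^^^^^^^^^^^^^^^^^^^^^^^^^^^^^^^^^^^^^^^^^^^^^^^^^^^^^^^^^^^^^^^^^^^^^^^^^^^^^^^^^^^^^^^^^^^^^^
  File "tilt.py", line 14, in cost
    return np.abs(sil(n,c,ax,box)-t).sum()+ 3e5*(p[1]**2+p[2]**2+p[3]**2)
                  ~~~^^^^^^^^^^^^
  File "fit.py", line 13, in sil
    uv=(proj(n,P)-[x0-.5,y0-.5])*S
        ~~~~^^^^^
  File "h.py", line 12, in proj
    K,D,t,R=cp(n); Rc=R.T; return cv2.projectPoints(np.array(P,float).reshape(-1,3),cv2.Rodrigues(Rc)[0],-Rc@t,K,D)[0][:,0]
            ~~^^^
  File "h.py", line 4, in cp
    p=camera_params(n); return np.array(p['mtx']),np.array(p['D']),np.array(p['position']),np.array(p['attitude'])
ValueError: time passes only in moves, steps and waits
```

```bash
sed -i 's/^def cp/import functools\n@functools.lru_cache\ndef cp/' h.py
python3 - <<'E'
from tilt import *
s=sense();print(s['time_s'],tilt(cv2.imread('pics/s2.png')[:,:,::-1],s))
E
```

```text
7.65 (np.float64(16.933207124682692), array([-0.00524334, -0.00129792,  0.0001164 ]), np.float64(50.75584945478328))
```

Emit:
jog_arm([
  [[0,0,-1,0],[0,0,0.8,0],[0,0,-1,0],[0,0,0.8,0],[0,0,-1,0],[0,0,0.8,0],[0,0,-1,0],[0,0,0,0]],
])

```text
time_s: 8.65
ee_pos: [0.4619, -0.1011, 0.1416]
orientation: [[0.998, -0.055, -0.011], [-0.055, -0.998, 0.006], [-0.012, -0.005, -1.0]]
contact_force: [4.0, -0.7, -10.8]
width: 0.534
```

```bash
cat > look.py <<'E'
from tilt import *
import sys
k=sys.argv[1]
s=sense();print(s['time_s'],s['ee_pos'],s['orientation'][:,2],s['contact_force'],s['width'])
a=shot('side',f's{k}.png')
u,v=proj('side',[s['ee_pos']])[0].astype(int)
cv2.imwrite(f'pics/c{k}.png',cv2.resize(a[v-60:v+60,u-60:u+60,::-1],None,fx=4,fy=4,interpolation=cv2.INTER_CUBIC))
print(tilt(a,s))
E
python3 look.py 3
```

```text
8.65 [ 0.46185637 -0.10114242  0.14155459] [-0.0113593   0.00603666 -0.99991726] [  4.01786899  -0.73671583 -10.81980934] 0.5339747666958314
(np.float64(17.98002659520309), array([-0.00408243, -0.00449196, -0.00087603]), np.float64(38.50281243808506))
```

View pics/c3.png

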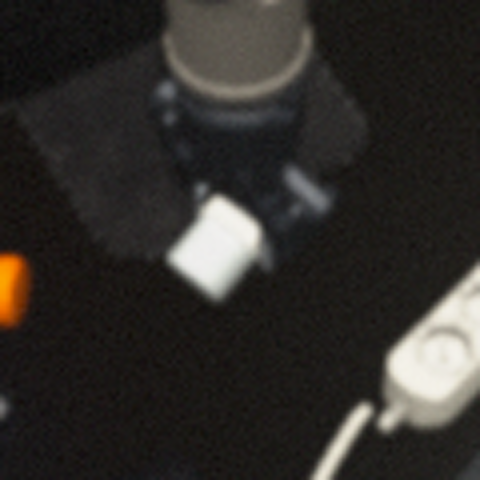

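Emit:
jog_arm([
  [[0,0,0.6,0],[0,0,0.6,0],[0,0,0.6,0],[0,0,0.4,0],[0,0,0,0],[0,0,0,0]],
])

```text
time_s: 9.45
ee_pos: [0.4513, -0.1007, 0.0229]
orientation: [[0.998, -0.056, -0.026], [-0.056, -0.998, 0.006], [-0.026, -0.005, -1.0]]
contact_force: [-0.6, -0.9, -4.0]
width: 0.533
```

```bash
python3 look.py 4
```

```text
9.45 [ 0.45128476 -0.1006861   0.02289046] [-0.02560914  0.00606023 -0.99965366] [-0.64438732 -0.8803863  -3.97152508] 0.5333620520593407
(np.float64(16.470552206776656), array([-0.00382256, -0.00490128, -0.0009279 ]), np.float64(34.71806348089242))
```

Emit:
jog_arm([
  [[0,0,-0.04,0],[0,0,0,0]],
], hand=0.05)

```text
time_s: 9.75
ee_pos: [0.4523, -0.101, 0.0265]
orientation: [[0.998, -0.056, -0.023], [-0.056, -0.998, 0.005], [-0.023, -0.004, -1.0]]
contact_force: [0.6, 0.3, -4.1]
width: 0.529
```

```bash
python3 look.py 5
```

```text
9.75 [ 0.45232459 -0.10104691  0.02651727] [-0.02284513  0.0052686  -0.99972513] [ 0.55456704  0.3301899  -4.1091079 ] 0.5294552878785741
(np.float64(16.84763231292848), array([-0.00395577, -0.00466903, -0.00087661]), np.float64(34.037100007076354))
```

Emit:
jog_arm([
  [[0,0,0,0],[0,0,0,0]],
], hand=0.08)

```text
time_s: 10.05
ee_pos: [0.4526, -0.1012, 0.0269]
orientation: [[0.998, -0.056, -0.022], [-0.056, -0.998, 0.005], [-0.022, -0.004, -1.0]]
contact_force: [-0.7, 0.2, -4.6]
width: 0.542
```

Emit:
jog_arm([
  [[0,0,0,0],[0,0,0,0]],
], hand=0.1)

```text
time_s: 10.3
ee_pos: [0.4528, -0.1008, 0.0271]
orientation: [[0.998, -0.056, -0.022], [-0.056, -0.998, 0.005], [-0.022, -0.004, -1.0]]
contact_force: [-2.0, 2.1, 0.6]
width: 0.545
```

```bash
python3 look.py 6
```

```text
10.3 [ 0.45280869 -0.10078244  0.02712376] [-0.02171385  0.00534503 -0.99974994] [-1.95612258  2.09394757  0.59512157] 0.5448437684457468
(np.float64(34.474265967417104), array([-0.00298318, -0.00568329, -0.00148382]), np.float64(48.4571102989441))
```

Emit:
jog_arm([
  [[0,0,0,0]],
], hand=0.085)

```text
time_s: 10.48
ee_pos: [0.4529, -0.1004, 0.0272]
orientation: [[0.998, -0.056, -0.022], [-0.056, -0.998, 0.006], [-0.022, -0.004, -1.0]]
contact_force: [-1.7, 1.4, -1.5]
width: 0.545
```

```bash
python3 look.py 7
```

```text
10.475 [ 0.45286672 -0.10036257  0.0272267 ] [-0.02164502  0.00558184 -0.99975014] [-1.72145497  1.40332312 -1.48024453] 0.544992290026657
(np.float64(34.33917635035014), array([-0.00290794, -0.00507288, -0.00150737]), np.float64(47.36381624921604))
```

View pics/c7.png

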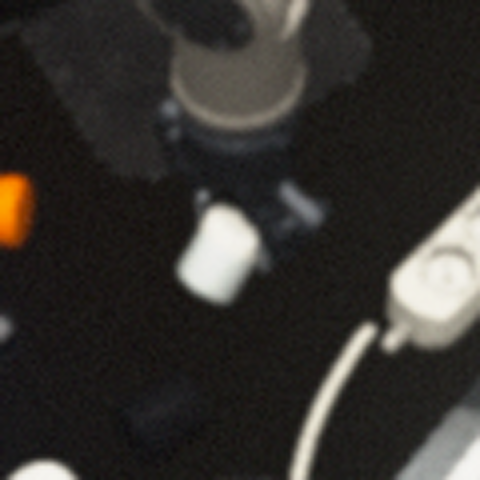

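Emit:
jog_arm([
  [[0,0,0,0],[0,0,-0.1,0],[0,0,-0.1,0],[0,0,0,0]],
], hand=0.085)

```text
time_s: 11.02
ee_pos: [0.4528, -0.1014, 0.0376]
orientation: [[0.998, -0.056, -0.022], [-0.056, -0.998, 0.005], [-0.022, -0.004, -1.0]]
contact_force: [0.6, 0.3, -3.7]
width: 0.549
```

```bash
python3 look.py 8
```

```text
11.025 [ 0.452817   -0.10140874  0.03759843] [-0.02210624  0.00478701 -0.99974417] [ 0.5683056   0.25961922 -3.68220408] 0.5491299523052363
(np.float64(36.68339737101621), array([-0.00333894, -0.00556784, -0.00159148]), np.float64(46.92444616959962))
```

Emit:
jog_arm([
  [[0,0,0,0]],
], hand=0.1)

```text
time_s: 11.2
ee_pos: [0.4526, -0.1015, 0.0374]
orientation: [[0.998, -0.057, -0.022], [-0.056, -0.998, 0.005], [-0.023, -0.003, -1.0]]
contact_force: [0.3, -0.4, -4.4]
width: 0.55
```

Emit:
jog_arm([
  [[0,0,0,0]],
], hand=0.085)

```text
time_s: 11.32
ee_pos: [0.4525, -0.1016, 0.0373]
orientation: [[0.998, -0.057, -0.023], [-0.056, -0.998, 0.005], [-0.023, -0.003, -1.0]]
contact_force: [0.8, 0.4, -4.1]
width: 0.547
```

```bash
python3 look.py 9
```

```text
11.325 [ 0.45250939 -0.10157032  0.03729977] [-0.02262307  0.00475056 -0.99973278] [ 0.78138112  0.43303689 -4.05531763] 0.5470012176228691
(np.float64(36.06819180410981), array([-0.00316709, -0.00529685, -0.00146256]), np.float64(48.24706315925446))
```

View pics/c9.png

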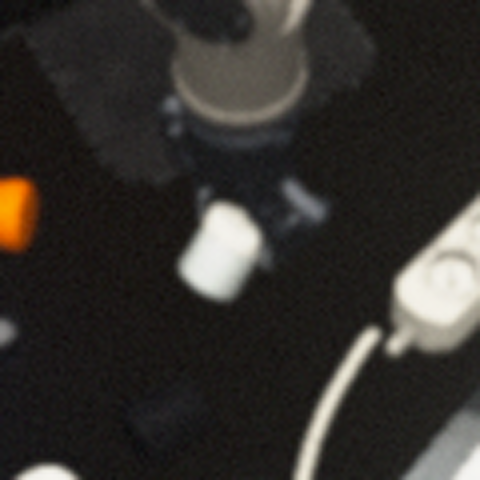

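Emit:
jog_arm([
  [[0,0,0.08,0],[0,0,0,0]],
], hand=0.1)

```text
time_s: 11.62
ee_pos: [0.4522, -0.1015, 0.0328]
orientation: [[0.998, -0.057, -0.023], [-0.056, -0.998, 0.005], [-0.023, -0.004, -1.0]]
contact_force: [0.4, -0.4, -4.4]
width: 0.553
```

Emit:
jog_arm([
  [[0,0,0,0]],
], hand=0.11)

```text
time_s: 11.75
ee_pos: [0.4524, -0.1016, 0.0329]
orientation: [[0.998, -0.057, -0.023], [-0.057, -0.998, 0.005], [-0.023, -0.003, -1.0]]
contact_force: [-0.0, -0.1, 0.9]
width: 0.556
```

```bash
python3 look.py 10
```

```text
11.75 [ 0.45238975 -0.10155343  0.03287946] [-0.02293205  0.00476643 -0.99972566] [-0.02863121 -0.12847817  0.88418271] 0.5558393010404267
(np.float64(41.39610825522277), array([-0.00227323, -0.00443571, -0.00146769]), np.float64(66.08739760160357))
```

Emit:
jog_arm([
  [[0,0,0,0]],
], hand=0.08)

```text
time_s: 11.92
ee_pos: [0.4525, -0.1014, 0.0331]
orientation: [[0.998, -0.056, -0.023], [-0.056, -0.998, 0.005], [-0.023, -0.003, -1.0]]
contact_force: [-0.7, 1.1, 0.5]
width: 0.544
```

```bash
python3 look.py 11
```

```text
11.925 [ 0.45247177 -0.10135273  0.0331499 ] [-0.02282471  0.00477024 -0.9997281 ] [-0.69850035  1.13744302  0.53541809] 0.544191919210351
(np.float64(38.984481809987415), array([-0.00185534, -0.00417519, -0.00128201]), np.float64(65.42030606847148))
```

View pics/c11.png

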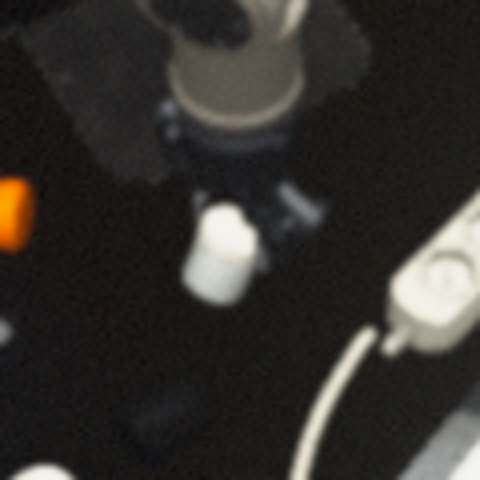

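Emit:
jog_arm([
  [[0,0.1,0.02,0],[0,0.1,0,0],[0,0.1,0,0],[0,0,0,0]],
], hand=0.085)

```text
time_s: 12.48
ee_pos: [0.4527, -0.1155, 0.0329]
orientation: [[0.998, -0.055, -0.02], [-0.055, -0.998, 0.006], [-0.021, -0.005, -1.0]]
contact_force: [-0.3, 1.6, -0.5]
width: 0.541
```

```bash
python3 look.py 12
```

```text
12.475 [ 0.45274303 -0.11549213  0.03293539] [-0.02049253  0.00610574 -0.99977136] [-0.32231057  1.63157891 -0.47910132] 0.541195647461578
(np.float64(25.909831015594122), array([-0.00027113, -0.0026198 , -0.000497  ]), np.float64(78.38006881473036))
```

View pics/c12.png

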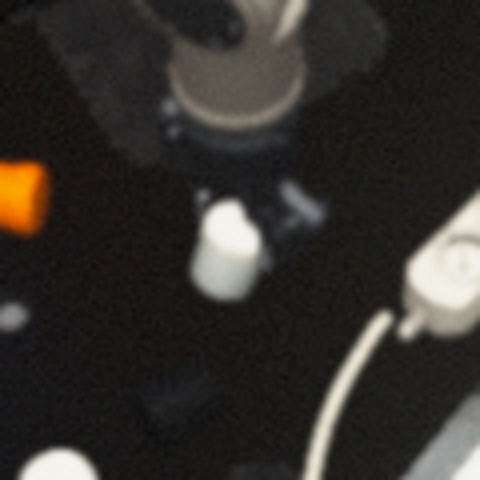

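Emit:
jog_arm([
  [[0,0.1,0,0],[0,0.1,0,0],[0,0,0,0]],
], hand=0.085)

```text
time_s: 12.9
ee_pos: [0.4525, -0.1256, 0.0329]
orientation: [[0.998, -0.054, -0.02], [-0.054, -0.999, 0.007], [-0.02, -0.005, -1.0]]
contact_force: [-0.7, 2.6, 0.6]
width: 0.547
```

```bash
python3 look.py 13
```

```text
12.9 [ 0.45253923 -0.12559271  0.03292112] [-0.0198452   0.00658223 -0.9997814 ] [-0.65755026  2.62566332  0.62533226] 0.547031834637523
(np.float64(24.390215794827885), array([-0.00059495, -0.00176169, -0.00152774]), np.float64(82.2043136273885))
```

View pics/c13.png

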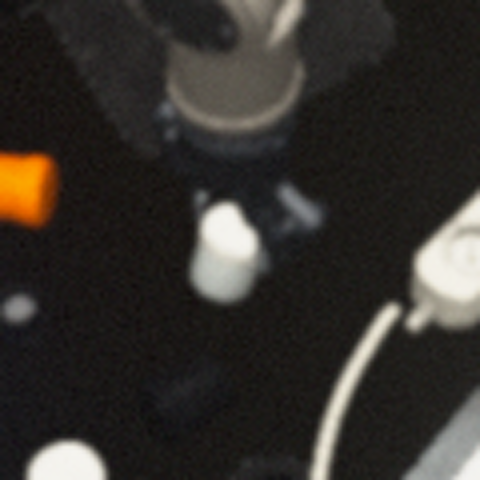

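Emit:
jog_arm([
  [[0,0.1,0,0],[0,0.1,0,0],[0,0,0,0]],
], hand=0.085)

```text
time_s: 13.32
ee_pos: [0.4521, -0.1358, 0.0329]
orientation: [[0.998, -0.054, -0.02], [-0.054, -0.999, 0.007], [-0.02, -0.006, -1.0]]
contact_force: [-0.2, 2.0, 0.8]
width: 0.547
```

```bash
python3 look.py 14
```

```text
13.325 [ 0.45209961 -0.13580715  0.03288077] [-0.01963247  0.00686449 -0.9997837 ] [-0.24361398  2.01895558  0.75285887] 0.5471807677157379
(np.float64(23.88636147362688), array([-0.00042875, -0.0020129 , -0.00191676]), np.float64(81.71719052515492))
```

View pics/c14.png

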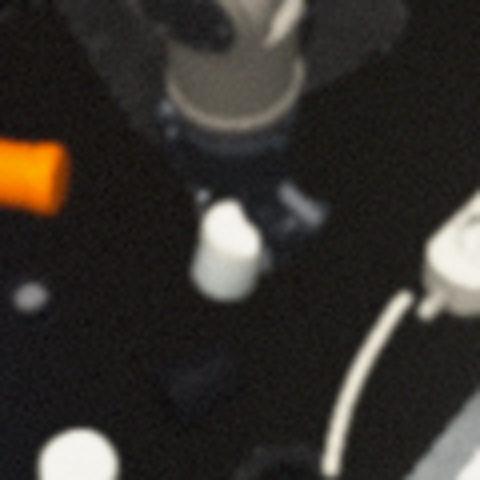

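```bash
cat > tilt2.py <<'E'
from fit import *
def tilt2(im,s,onb=True):
    n='side';g0=s['ee_pos']-s['orientation'][:,2]*.023;hor=-s['orientation'][:,1]*[1,1,0]
    u,v=proj(n,[g0])[0].astype(int);box=(u-32,v-26,u+32,v+38)
    g=im[box[1]:box[3],box[0]:box[2]].astype(float).min(2)
    t=np.clip((g-40)/100,0,1);k,lab,st,_=cv2.connectedComponentsWithStats((t>.3).astype(np.uint8));t[lab!=1+np.argmax(st[1:,4])]=0
    def mod(p):
        ax=hor*np.cos(p[0])+np.array([0,0,1])*np.sin(p[0])
        zc=.025*np.sin(p[0])+.0215*abs(np.cos(p[0]))
        return np.array([p[1],p[2],zc]),ax
    def cost(p):
        c,ax=mod(p);d=sil(n,c,ax,box)-t
        w=np.ones_like(d)
        w[:proj(n,[c+.005*ax])[0,1].astype(int)-box[1]]=.25
        return (np.clip(-d,0,1)+w*np.clip(d,0,1)).sum()
    out=[]
    for e in(.5,.8,1.1,1.4,1.57):
        p=[e,g0[0],g0[1]-.018*np.cos(e)]
        r=minimize(cost,p,method='Nelder-Mead',options=dict(initial_simplex=np.array([p,[e+.2,p[1],p[2]],[e,p[1]+.006,p[2]],[e,p[1],p[2]+.006]])))
        out.append((r.fun,np.degrees(r.x[0]),mod(r.x)))
    return sorted(out,key=lambda o:o[0])
if __name__=='__main__':
    import sys
    s=sense()
    for o in tilt2(cv2.imread('pics/s%s.png'%sys.argv[1])[:,:,::-1],s)[:3]:print(o, s['ee_pos'])
E
python3 tilt2.py 14
```

```text
(np.float64(29.130245098039214), np.float64(78.44021427838051), (array([ 0.4442213 , -0.14616742,  0.0288013 ]), array([0.0107256 , 0.20009974, 0.97971614]))) [ 0.45211474 -0.13568123  0.03291575]
(np.float64(29.16455882352941), np.float64(78.30871187695989), (array([ 0.44425927, -0.14609307,  0.02883807]), array([0.01084592, 0.20234454, 0.97925363]))) [ 0.45211474 -0.13568123  0.03291575]
(np.float64(29.218333333333334), np.float64(78.5472612545832), (array([ 0.44439072, -0.14603957,  0.02877125]), array([0.01062761, 0.19827162, 0.98008882]))) [ 0.45211474 -0.13568123  0.03291575]
```

Emit:
jog_arm([
  [[0,0,0.06,0],[0,0,0.04,0],[0,0,0,0]],
], hand=0.09)

```text
time_s: 13.75
ee_pos: [0.4536, -0.1374, 0.0314]
orientation: [[0.998, -0.055, -0.017], [-0.054, -0.999, 0.002], [-0.017, -0.002, -1.0]]
contact_force: [0.6, 1.0, -0.8]
width: 0.547
```

```bash
python3 look.py 15; python3 tilt2.py 15
```

```text
13.75 [ 0.45364539 -0.13739166  0.03135624] [-0.01720888  0.0024833  -0.99984883] [ 0.56270384  0.96980359 -0.83389533] 0.5467843600769117
(np.float64(22.22745605665743), array([-0.00096653, -0.00141389, -0.00048738]), np.float64(83.0149697089198))
(np.float64(31.154705882352943), np.float64(78.9131948064126), (array([ 0.44458384, -0.14643313,  0.02866779]), array([0.01046677, 0.19201064, 0.98133697]))) [ 0.45366611 -0.13735013  0.03126156]
(np.float64(31.155098039215684), np.float64(79.37417387934838), (array([ 0.44469   , -0.14660949,  0.02853579]), array([0.01003668, 0.18412078, 0.98285233]))) [ 0.45366611 -0.13735013  0.03126156]
(np.float64(31.222549019607843), np.float64(79.21247072340861), (array([ 0.44462054, -0.14637857,  0.0285823 ]), array([0.01018763, 0.18688978, 0.98232801]))) [ 0.45366611 -0.13735013  0.03126156]
```

Tilt is about 11° from upright, well inside 25°, with the foot on the bench. I'll open slowly and let it rock upright.

Emit:
jog_arm([
  [[0,0,0,0],[0,0,0,0]],
], hand=0.2)

```text
time_s: 14.05
ee_pos: [0.4535, -0.1383, 0.0311]
orientation: [[0.998, -0.055, -0.017], [-0.055, -0.998, 0.002], [-0.017, -0.001, -1.0]]
contact_force: [0.3, 0.1, 0.0]
width: 0.598
```

Emit:
jog_arm([
  [[0,0,0,0],[0,0,0,0],[0,0,0,0],[0,0,0,0],[0,0,0,0]],
], hand=1)

```text
time_s: 14.68
ee_pos: [0.4533, -0.1386, 0.0307]
orientation: [[0.998, -0.055, -0.018], [-0.055, -0.998, 0.002], [-0.018, -0.001, -1.0]]
contact_force: [-0.4, 0.1, 0.4]
width: 0.996
```

```bash
python3 look.py 16; python3 tilt2.py 16
```

```text
14.675 [ 0.45331222 -0.138632    0.03067231] [-0.0178691   0.00156749 -0.99983911] [-0.39487387  0.06939948  0.39266244] 0.9959800954716835
(np.float64(20.64878108614814), array([-0.00256687, -0.00431906, -0.00024844]), np.float64(94.75065465054993))
(np.float64(27.95122549019608), np.float64(91.22517910265081), (array([ 0.44362862, -0.15476274,  0.02545399]), array([-0.00118111, -0.02134913,  0.99977138]))) [ 0.45330173 -0.13859713  0.03066785]
(np.float64(27.9803431372549), np.float64(91.13553402151244), (array([ 0.44405909, -0.15540229,  0.02542117]), array([-0.0010947 , -0.01978725,  0.99980361]))) [ 0.45330173 -0.13859713  0.03066785]
(np.float64(28.023480392156863), np.float64(91.08216843245873), (array([ 0.44399086, -0.15536775,  0.0254016 ]), array([-0.00104326, -0.01885744,  0.99982164]))) [ 0.45330173 -0.13859713  0.03066785]
```

View pics/c16.png

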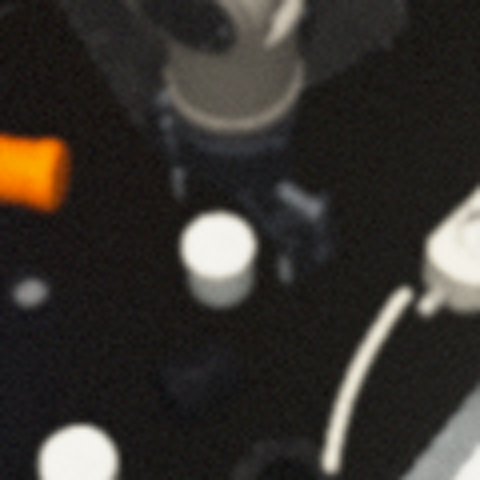

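Emit:
jog_arm([
  [[0,0,-0.6,0],[0,0,-0.8,0],[0,0,-0.8,0],[0,0,-0.8,0],[0,0,-0.8,0],[0,0,0,0]],
])

```text
time_s: 15.48
ee_pos: [0.4563, -0.1385, 0.2263]
orientation: [[0.998, -0.054, -0.019], [-0.054, -0.999, 0.002], [-0.019, -0.001, -1.0]]
contact_force: [-0.0, -0.6, -0.2]
width: 0.997
```

```bash
python3 - <<'E'
import cv2,numpy as np
a=cv2.imread('pics/top0.png')[100:220,430:560];b=cv2.imread('pics/side0.png')[270:400,180:310]
cv2.imwrite('pics/cab.png',np.hstack([cv2.resize(a,(520,480),interpolation=2),]))
cv2.imwrite('pics/cab2.png',cv2.resize(b,(520,520),interpolation=2))
E
```

```text
(no output)
```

View pics/cab.png

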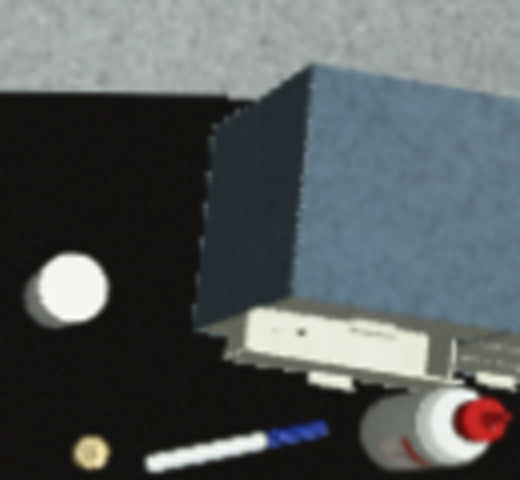

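View pics/cab2.png

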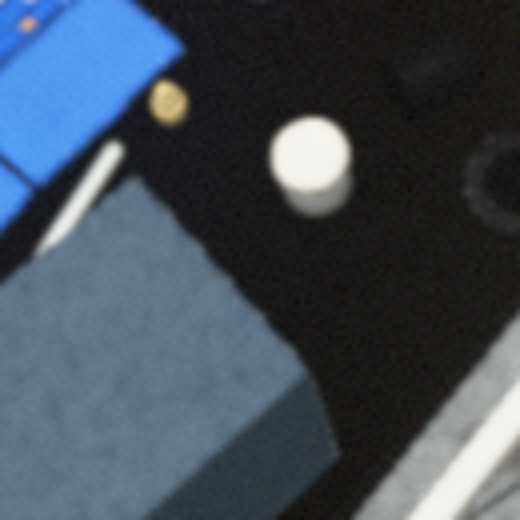

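```bash
python3 - <<'E'
from h import *
print(atz('top',(502.5,174),.17),atz('top',(508.5,116.5),.17),atz('side',(213,314.5),.17),atz('side',(256,362),.17),atz('top',(479,182),0))
s=sense();print(s['qpos'])
E
```

```text
[ 0.45636021 -0.43251222  0.17      ] [ 0.60209208 -0.45469183  0.17      ] [ 0.4548715  -0.43217362  0.17      ] [ 0.60119748 -0.45174855  0.17      ] [ 0.45880987 -0.43668629  0.        ]
[ 0.60539251  0.20444139 -0.49821542  1.97973055  0.11539094  1.00429716
 -0.00248805]
```

Emit:
jog_arm([
  [[0.14,0.75,0,0],[0.14,0.75,0,0],[0.14,0.75,0,0],[0.14,0.75,0.4,0],[0.14,0.75,0.4,0],[0,0,0.8,0],[0,0,0.8,0],[0,0,0,0]],
])

```text
time_s: 16.48
ee_pos: [0.4756, -0.3318, 0.0955]
orientation: [[0.998, -0.052, -0.027], [-0.052, -0.999, 0.004], [-0.027, -0.003, -1.0]]
contact_force: [0.7, 0.1, -0.2]
width: 1.003
```

```bash
python3 look.py 17|head -2; python3 - <<'E'
from h import *
im=shot('top','t17.png')[:,:,::-1]
cv2.imwrite('pics/c17t.png',cv2.resize(im[120:240,340:480],None,fx=4,fy=4,interpolation=2))
E
```

```text
16.475 [ 0.47561098 -0.33176795  0.09550615] [-0.02659283  0.00444265 -0.99963648] [ 0.72575251  0.06264721 -0.21906318] 1.0026707163845423
(np.float64(86.66361367739015), array([ 0.01157483, -0.00656162, -0.00710938]), np.float64(292.32812734343827))
```

View pics/c17.png

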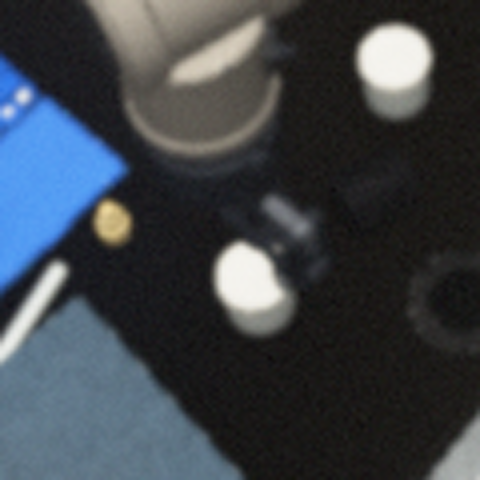

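View pics/c17t.png

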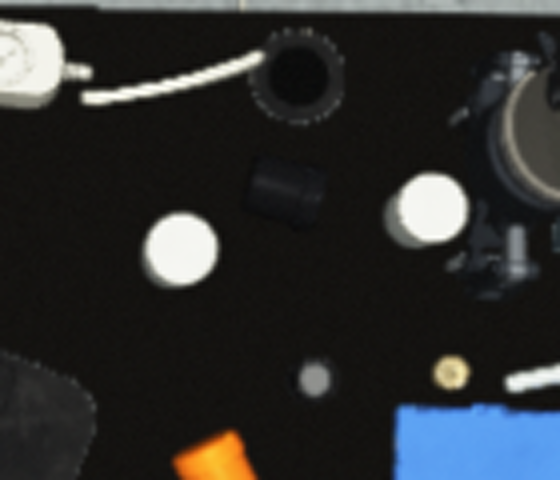

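Emit:
jog_arm([
  [[0.08,0,0.5,0],[0,0,0.4,0],[0,0,0.4,0],[0,0,0.15,0],[0,0,0,0]],
])

```text
time_s: 17.2
ee_pos: [0.4856, -0.3347, 0.03]
orientation: [[0.999, -0.051, -0.012], [-0.051, -0.999, -0.004], [-0.012, 0.005, -1.0]]
contact_force: [-0.5, 0.3, 0.2]
width: 1.005
```

Emit:
jog_arm([
  [[-0.16,-0.07,0.1,0],[0,0,0.06,0],[0,0,0,0]],
])

```text
time_s: 17.58
ee_pos: [0.4775, -0.3309, 0.0226]
orientation: [[0.999, -0.051, -0.011], [-0.051, -0.999, -0.005], [-0.01, 0.006, -1.0]]
contact_force: [0.6, 0.1, 0.0]
width: 0.998
```

Emit:
jog_arm([
  [[0,0,0,0],[0,0,0,0],[0,0,0,0],[0,0,0,0],[0,0,0,0],[0,0,0,0]],
], hand=-1)

```text
time_s: 18.32
ee_pos: [0.4784, -0.3314, 0.0235]
orientation: [[0.999, -0.052, -0.009], [-0.052, -0.999, -0.006], [-0.009, 0.007, -1.0]]
contact_force: [0.2, 0.3, 1.6]
width: 0.535
```

Emit:
jog_arm([
  [[0,0,-0.3,0],[0,0,-0.4,0],[0,0,-0.3,0],[0,0,0,0],[0,0,0,0],[0,0,0,0]],
])

```text
time_s: 19.08
ee_pos: [0.4784, -0.3308, 0.0762]
orientation: [[0.999, -0.051, -0.01], [-0.051, -0.999, -0.006], [-0.009, 0.006, -1.0]]
contact_force: [0.3, -0.7, -1.6]
width: 0.538
```

```bash
python3 look.py 18
```

```text
19.075 [ 0.47839595 -0.33079968  0.07621545] [-0.00967679 -0.00591987 -0.99993566] [ 0.29488716 -0.65406879 -1.57496073] 0.5378340279020805
(np.float64(99.55813276563916), array([-0.00187877, -0.00282121, -0.00111508]), np.float64(246.80265466565282))
```

View pics/c18.png

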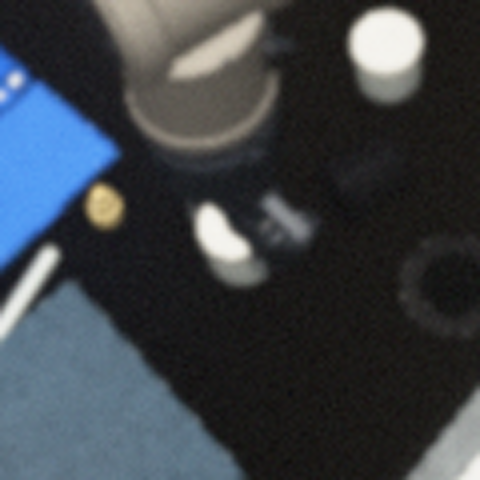

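Emit:
jog_arm([
  [[0,0,0,0],[0,0,0,0]],
])

```text
time_s: 19.38
ee_pos: [0.4778, -0.3304, 0.0753]
orientation: [[0.999, -0.051, -0.011], [-0.051, -0.999, -0.005], [-0.011, 0.005, -1.0]]
contact_force: [0.6, -0.6, 0.2]
width: 0.54
```

Emit:
jog_arm([
  [[0,0,0.3,0],[0,0,0.4,0],[0,0,0.2,0],[0,0,0,0]],
])

```text
time_s: 19.88
ee_pos: [0.4766, -0.3303, 0.0265]
orientation: [[0.999, -0.051, -0.013], [-0.051, -0.999, -0.004], [-0.012, 0.005, -1.0]]
contact_force: [0.4, -0.1, -0.4]
width: 0.538
```

Emit:
jog_arm([
  [[0,0,0.06,0],[0,0,0,0],[0,0,0,0]],
])

```text
time_s: 20.25
ee_pos: [0.4775, -0.3308, 0.0244]
orientation: [[0.999, -0.051, -0.011], [-0.051, -0.999, -0.005], [-0.011, 0.006, -1.0]]
contact_force: [1.1, 0.6, -1.0]
width: 0.538
```

Emit:
jog_arm([
  [[0,0,0,0],[0,0,0,0]],
], hand=0.2)

```text
time_s: 20.5
ee_pos: [0.4778, -0.331, 0.0249]
orientation: [[0.999, -0.051, -0.01], [-0.051, -0.999, -0.006], [-0.01, 0.006, -1.0]]
contact_force: [0.9, 0.2, 0.3]
width: 0.597
```

Emit:
jog_arm([
  [[0,0,0,0],[0,0,0,0],[0,0,0,0],[0,0,0,0],[0,0,0,0]],
], hand=1)

```text
time_s: 21.12
ee_pos: [0.4779, -0.3311, 0.0251]
orientation: [[0.999, -0.051, -0.01], [-0.051, -0.999, -0.006], [-0.009, 0.006, -1.0]]
contact_force: [-0.3, -0.1, 0.3]
width: 1.0
```

Emit:
jog_arm([
  [[0,0,-0.6,0],[0,0,-0.8,0],[0,0,-0.8,0],[0,0,0,0]],
])

```text
time_s: 21.62
ee_pos: [0.4787, -0.3301, 0.1376]
orientation: [[0.999, -0.051, -0.011], [-0.051, -0.999, -0.005], [-0.011, 0.005, -1.0]]
contact_force: [0.1, 0.3, -0.6]
width: 1.001
```

```bash
python3 look.py 19|head -1; python3 - <<'E'
from fit import *
im=shot('top','t19.png'); sd=cv2.imread('pics/s19.png')[:,:,::-1]
ims={'top':im,'side':sd}
print(fit(ims,[.447,-.154,.025],lambda p:[0,0,1],[.447,-.154],.025,cams=('top',)))
print(fit(ims,[.447,-.154,.025],lambda p:[0,0,1],[.447,-.154],.025,cams=('side',)))
E
```

```text
21.625 [ 0.47872346 -0.33010969  0.13763522] [-0.0110996  -0.00470142 -0.99992735] [ 0.0902534   0.29193616 -0.62105421] 1.0007634489262525
(array([ 0.4511197 , -0.15966239]), np.float64(14.109019607843138))
(array([ 0.4447152, -0.1555445]), np.float64(30.543725490196078))
```

View pics/c19.png

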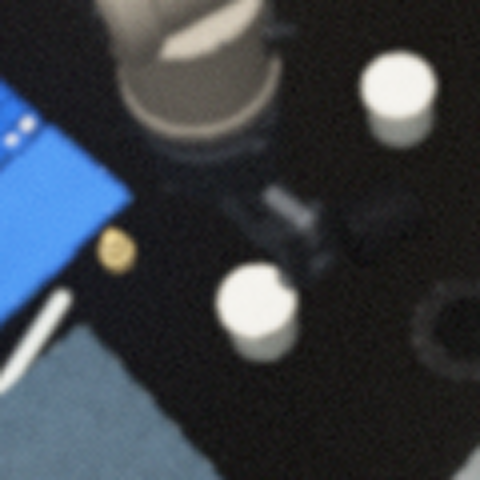

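Emit:
jog_arm([
  [[-0.2,-0.8,0,0],[-0.2,-0.8,0,0],[-0.2,-0.8,0,0],[-0.2,-0.8,0,0],[0,-0.2,0.4,0],[0,0,0.6,0],[0,0,0,0]],
])

```text
time_s: 22.6
ee_pos: [0.4365, -0.1503, 0.0754]
orientation: [[0.998, -0.051, -0.03], [-0.051, -0.999, 0.004], [-0.03, -0.003, -1.0]]
contact_force: [-0.1, -0.1, 0.3]
width: 1.003
```

Emit:
jog_arm([
  [[0.25,0.14,0,0],[0,0,0.3,0],[0,0,0.3,0],[0,0,0.3,0],[0,0,0.1,0],[0,0,0,0]],
])

```text
time_s: 23.35
ee_pos: [0.4485, -0.1594, 0.0222]
orientation: [[0.998, -0.053, -0.03], [-0.053, -0.999, 0.004], [-0.03, -0.002, -1.0]]
contact_force: [0.5, -0.3, 0.2]
width: 0.995
```

Emit:
jog_arm([
  [[0,-0.04,0,0],[0,0,0,0],[0,0,0,0],[0,0,0,0],[0,0,0,0],[0,0,0,0],[0,0,0,0]],
], hand=-1)

```text
time_s: 24.22
ee_pos: [0.4492, -0.1574, 0.0233]
orientation: [[0.998, -0.053, -0.028], [-0.053, -0.999, 0.003], [-0.028, -0.002, -1.0]]
contact_force: [-0.5, -0.3, -0.7]
width: 0.534
```

Emit:
jog_arm([
  [[0,0,-0.3,0],[0,0,-0.4,0],[0,0,-0.3,0],[0,0,0,0],[0,0,0,0]],
])

```text
time_s: 24.85
ee_pos: [0.4494, -0.1574, 0.076]
orientation: [[0.998, -0.053, -0.03], [-0.053, -0.999, 0.004], [-0.03, -0.002, -1.0]]
contact_force: [-0.3, 0.1, -4.2]
width: 0.535
```

```bash
python3 look.py 20|head -1; python3 - <<'E'
from h import *
im=cv2.imread('pics/top0.png'); im2=cv2.imread('pics/side0.png')
cv2.imwrite('pics/nest.png',np.hstack([cv2.resize(im[120:200,160:230],None,fx=5.5,fy=5.5,interpolation=2),cv2.resize(im2[115:195,380:450],None,fx=5.5,fy=5.5,interpolation=2)]))
E
```

```text
24.85 [ 0.44943184 -0.15743247  0.07595539] [-0.02963755  0.00362451 -0.99955414] [-0.31919334  0.09152776 -4.1583905 ] 0.5354382901342211
```

View pics/c20.png

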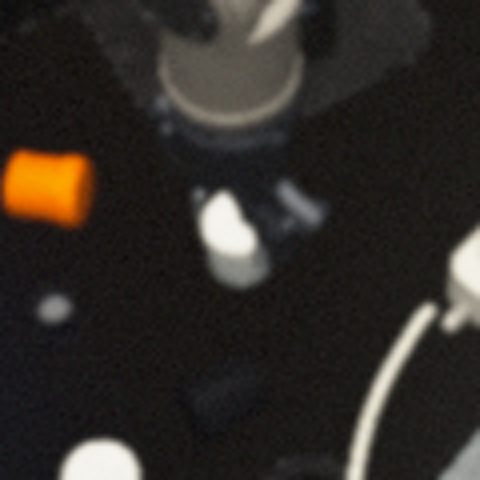

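View pics/nest.png

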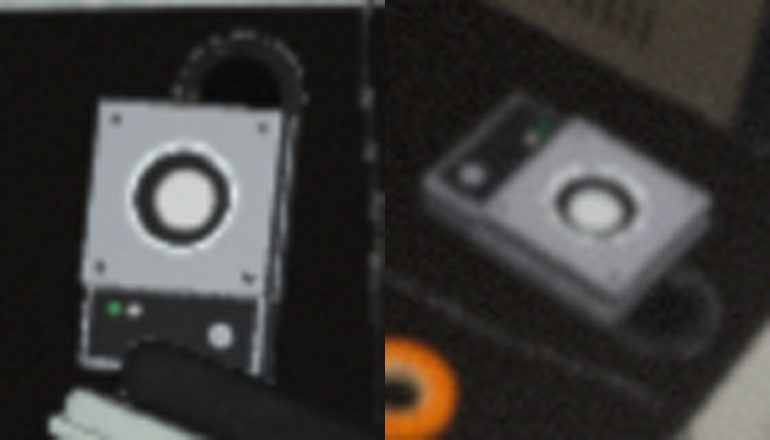

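```bash
python3 - <<'E'
from h import *
np.set_printoptions(precision=4,suppress=True)
f=lambda x,y,ox,oy:((x+.5)/5.5-.5+ox,(y+.5)/5.5-.5+oy)
print('ring',atz('top',f(182,198,160,120),.032),atz('side',f(211.5,206,380,115),.032))
T=[atz('top',f(x,y,160,120),.032) for x,y in[(98,100),(284,108),(264,298),(84,285)]]
S=[atz('side',f(x-385,y,380,115),.032) for x,y in[(582,118),(712,200),(610,304),(485,212)]]
for P in(T,S):
    P=np.array(P);print('sq',P.mean(0),np.linalg.norm(np.diff(P,axis=0,append=P[:1]),axis=1))
# refine: ellipse fit of dark ring outer
for n,c,fn in(('top',(193,156),'top0'),('side',(418,152),'side0')):
    im=cv2.imread(f'pics/{fn}.png');S=6;x,y=c
    g=cv2.GaussianBlur(cv2.resize(cv2.cvtColor(im[y-16:y+16,x-16:x+16],6),None,fx=S,fy=S,interpolation=2),(0,0),3)
    m=(g<95).astype(np.uint8)
    cs,_=cv2.findContours(m,cv2.RETR_CCOMP,cv2.CHAIN_APPROX_NONE)
    for k in cs:
        if len(k)>100:
            e=cv2.fitEllipse(k)
            u=((e[0][0]+.5)/S-.5+x-16,(e[0][1]+.5)/S-.5+y-16)
            if abs(u[0]-x)<4: print(n,u,np.array(e[1])/S,atz(n,u,.032),atz(n,u,.026))
E
```

```text
ring [0.5209 0.3679 0.032 ] [0.5186 0.3715 0.032 ]
sq [0.5213 0.368  0.032 ] [0.0963 0.097  0.0926 0.0949]
sq [0.5194 0.371  0.032 ] [0.0927 0.1024 0.0924 0.0967]
top (192.5708491007487, 155.60407257080078) [15.8372 16.3986] [0.5209 0.3682 0.032 ] [0.5221 0.3701 0.026 ]
top (193.18175252278647, 155.89406077067056) [11.6068 11.927 ] [0.5201 0.3665 0.032 ] [0.5212 0.3683 0.026 ]
side (417.8531850179036, 151.8060302734375) [ 8.3835 12.9155] [0.5176 0.3719 0.032 ] [0.5156 0.377  0.026 ]
side (417.3859049479167, 141.3289426167806) [13.1177 37.3094] [0.4933 0.409  0.032 ] [0.4912 0.4143 0.026 ]
```

```bash
python3 - <<'E'
from h import *
print(atz('top',(157,150),.23),atz('top',(128,120),.23),atz('top',(128,280),.23),atz('side',(522,30),.23),atz('side',(458,60),.23))
E
```

```text
[0.4958018  0.39193706 0.23      ] [0.56784925 0.46707724 0.23      ] [0.19716058 0.4487636  0.23      ] [0.57870192 0.88023816 0.23      ] [0.48599716 0.60412209 0.23      ]
```

Emit:
jog_arm([
  [[0,0,-0.6,0],[0,0,-0.8,0],[0,0,-0.8,0],[0.1,-0.5,-0.8,0],[0.1,-0.8,-0.5,0],[0.1,-0.8,0,0],[0.1,-0.6,0,0],[0,0,0,0]],
])

```text
time_s: 25.9
ee_pos: [0.4793, -0.0201, 0.2505]
orientation: [[0.998, -0.054, -0.04], [-0.053, -0.999, 0.008], [-0.041, -0.006, -0.999]]
contact_force: [-0.2, -1.0, -4.4]
width: 0.534
```

Emit:
jog_arm([
  [[0.05,-0.7,0,0],[0.05,-0.9,0,0],[0.05,-0.9,0,0],[0.05,-0.9,0,0],[0.05,-0.9,0,0],[0.05,-0.9,0,0],[0.05,-0.6,0,0],[0,0,0,0]],
])

```text
time_s: 26.9
ee_pos: [0.5129, 0.2667, 0.2417]
orientation: [[0.996, -0.065, -0.054], [-0.065, -0.998, -0.0], [-0.053, 0.004, -0.999]]
contact_force: [0.8, -0.2, -4.5]
width: 0.537
```

```bash
python3 - <<'E'
from h import *
s=sense();print(s['time_s'],s['ee_pos'],s['orientation'],s['qpos'],s['contact_force'])
a=shot('side','s21.png');shot('top','t21.png')
E
```

```text
26.9 [0.51294397 0.2666599  0.24170831] [[ 9.96455076e-01 -6.49054100e-02 -5.35216729e-02]
 [-6.50014135e-02 -9.97885170e-01 -5.31049771e-05]
 [-5.34050369e-02  3.53190111e-03 -9.98566687e-01]] [-0.05958139  0.41250909 -0.66843743  1.71015333  0.23773403  1.15374886
 -0.85862287] [ 0.75809185 -0.19329835 -4.47766027]
```

View pics/s21.png

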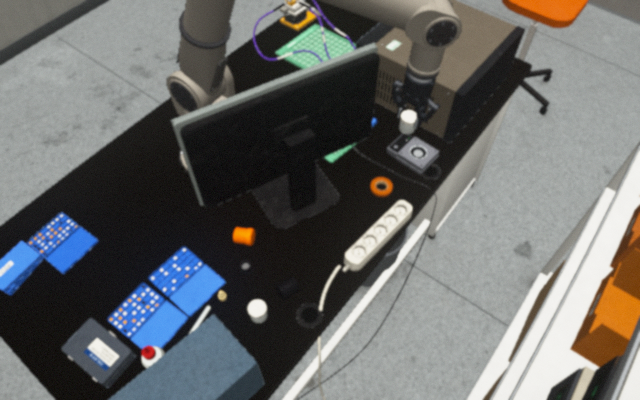

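View pics/t21.png

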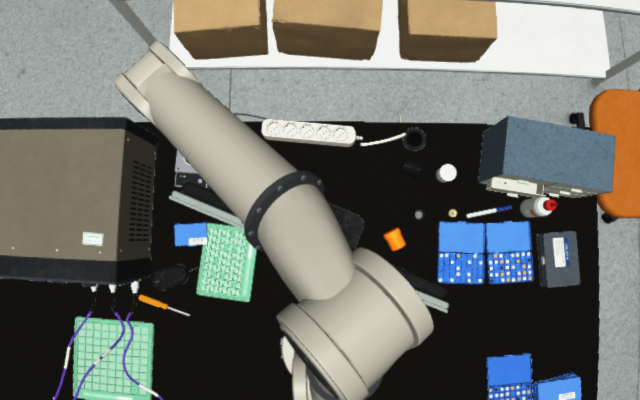

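Emit:
jog_arm([
  [[0,-0.6,0,0],[0,-0.8,0,0],[0,-0.6,0,0],[0,0,0,0],[0,0,0,0]],
])

```text
time_s: 27.62
ee_pos: [0.5248, 0.3524, 0.2374]
orientation: [[0.995, -0.083, -0.055], [-0.084, -0.996, -0.013], [-0.054, 0.017, -0.998]]
contact_force: [-0.4, -0.7, -3.8]
width: 0.539
```

Emit:
jog_arm([
  [[0,0,0.8,0],[0,0,0.8,0],[0,0,0,0],[0,0,0,0]],
])

```text
time_s: 28.12
ee_pos: [0.5242, 0.3444, 0.158]
orientation: [[0.994, -0.092, -0.051], [-0.093, -0.996, -0.015], [-0.05, 0.02, -0.999]]
contact_force: [0.1, -0.0, -3.8]
width: 0.536
```

Emit:
jog_arm([
  [[0,0,-0.25,0],[0,0,-0.25,0],[0,0,-0.25,0],[0,0,-0.25,0],[0,0,0,0],[0,0,0,0]],
])

```text
time_s: 28.88
ee_pos: [0.5291, 0.3466, 0.2176]
orientation: [[0.995, -0.093, -0.044], [-0.094, -0.996, -0.011], [-0.042, 0.015, -0.999]]
contact_force: [-0.8, -0.5, -4.7]
width: 0.534
```

Emit:
jog_arm([
  [[0,0,1,0],[0,0,0,0],[0,0,0,0]],
])

```text
time_s: 29.25
ee_pos: [0.5274, 0.3467, 0.1678]
orientation: [[0.995, -0.093, -0.043], [-0.094, -0.996, -0.01], [-0.042, 0.014, -0.999]]
contact_force: [0.5, 0.4, -4.6]
width: 0.536
```

Emit:
jog_arm([
  [[0,0,-0.3,0],[0,0,-0.3,0],[0,0,-0.3,0],[0,0,-0.3,0],[0,0,-0.3,0],[0,0,0,0],[0,0,0,0]],
])

```text
time_s: 30.12
ee_pos: [0.5324, 0.3491, 0.254]
orientation: [[0.995, -0.093, -0.036], [-0.094, -0.996, -0.005], [-0.035, 0.008, -0.999]]
contact_force: [-1.4, 0.0, -4.9]
width: 0.535
```

Emit:
jog_arm([
  [[0,0,1,0],[0,0,1,0],[0,0,0,0],[0,0,0,0]],
])

```text
time_s: 30.62
ee_pos: [0.5293, 0.349, 0.1523]
orientation: [[0.995, -0.094, -0.036], [-0.094, -0.996, -0.004], [-0.035, 0.008, -0.999]]
contact_force: [-0.3, -0.2, -2.9]
width: 0.533
```

Emit:
jog_arm([
  [[0,0,-0.3,0],[0,0,-0.3,0],[0,0,-0.3,0],[0,0,-0.3,0],[0,0,-0.3,0],[0,0,-0.3,0],[0,0,0,0],[0,0,0,0]],
])

```text
time_s: 31.62
ee_pos: [0.5346, 0.3513, 0.2559]
orientation: [[0.995, -0.094, -0.027], [-0.094, -0.996, 0.001], [-0.027, 0.001, -1.0]]
contact_force: [0.1, 0.8, -4.7]
width: 0.537
```

Emit:
jog_arm([
  [[0,0,1,0],[0,0,1,0],[0,0,0,0],[0,0,0,0]],
])

```text
time_s: 32.12
ee_pos: [0.5324, 0.3518, 0.154]
orientation: [[0.995, -0.094, -0.027], [-0.094, -0.996, 0.002], [-0.027, 0.001, -1.0]]
contact_force: [0.0, 0.5, -4.4]
width: 0.533
```

Emit:
jog_arm([
  [[0,0,-0.3,0],[0,0,-0.3,0],[0,0,-0.3,0],[0,0,-0.3,0],[0,0,-0.3,0],[0,0,-0.3,0],[0,0,0,0],[0,0,0,0]],
])

```text
time_s: 33.12
ee_pos: [0.5369, 0.3536, 0.2577]
orientation: [[0.995, -0.095, -0.018], [-0.094, -0.995, 0.007], [-0.019, -0.006, -1.0]]
contact_force: [1.1, -0.3, -5.1]
width: 0.537
```

Emit:
jog_arm([
  [[-0.1,-0.2,1,0],[-0.1,-0.2,1,0],[0,0,1,0],[0,0,0,0],[0,0,0,0]],
])

```text
time_s: 33.75
ee_pos: [0.5267, 0.3761, 0.1041]
orientation: [[0.995, -0.096, -0.018], [-0.096, -0.995, 0.008], [-0.019, -0.006, -1.0]]
contact_force: [1.3, 1.3, -3.9]
width: 0.536
```

Emit:
jog_arm([
  [[-0.13,0.14,0.2,0],[0,0,0.3,0],[0,0,0.3,0],[0,0,0,0],[0,0,0,0]],
])

```text
time_s: 34.38
ee_pos: [0.521, 0.3708, 0.0661]
orientation: [[0.995, -0.097, -0.012], [-0.097, -0.995, 0.011], [-0.013, -0.01, -1.0]]
contact_force: [-0.6, -0.6, -2.7]
width: 0.533
```

```bash
cat > nest.py <<'E'
from fit import *
import sys
k=sys.argv[1]
s=sense();print(s['time_s'],s['ee_pos'],s['orientation'][:,2],s['contact_force'])
a=shot('side',f's{k}.png').copy();b=shot('top',f't{k}.png').copy()
# predicted jar outline and nest
out=[]
for n,im,c in(('side',a,(418,148)),('top',b,(192,150))):
    x,y=c;g=cv2.resize(im[y-45:y+45,x-45:x+45,::-1],None,fx=8/1.8,fy=8/1.8,interpolation=2)
    out.append(g)
cv2.imwrite(f'pics/n{k}.png',np.hstack(out))
E
python3 nest.py 22
```

```text
34.375 [0.52103175 0.37084917 0.06610737] [-0.01230408  0.01120431 -0.99986153] [-0.58771874 -0.62954617 -2.73301164]
```

View pics/n22.png

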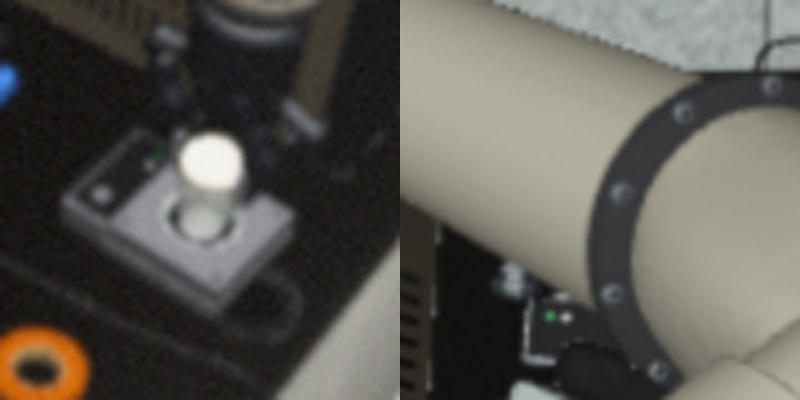

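```bash
cat > ov.py <<'E'
from fit import *
import sys
k=sys.argv[1];s=sense()
im=cv2.imread(f'pics/s{k}.png');x,y=418,148;S=6
g=cv2.resize(im[y-45:y+30,x-40:x+40],None,fx=S,fy=S,interpolation=2)
ax=-s['orientation'][:,2];p=s['ee_pos'];bz=float(sys.argv[2]) if len(sys.argv)>2 else .0233
base=p-ax*bz+np.array([-.0035,.002,0])
c=base+ax*.025
def dr(P,col):
    uv=((proj('side',P)-[x-40-.5,y-45-.5])*S).astype(np.int32);cv2.polylines(g,[uv],True,col,1)
B,L=jarpts(c,ax);dr(B[:40],(0,0,255));dr(L[40:],(0,255,0));dr(L[:40],(0,255,0))
th=np.linspace(0,6.28,40)
dr(np.c_[.5197-.0035*0-.0021+.025*np.cos(th),.3697+.002+.025*np.sin(th),0*th+.032],(255,255,0))
cv2.imwrite(f'pics/o{k}.png',g)
E
python3 ov.py 22
```

```text
(no output)
```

View pics/o22.png

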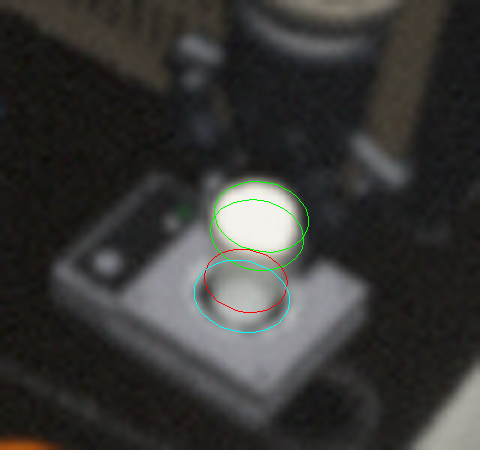

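Emit:
jog_arm([
  [[0,-0.0,0.15,0],[0,0,0.12,0],[0,0,0,0],[0,0,0,0]],
])

```text
time_s: 34.98
ee_pos: [0.5211, 0.3712, 0.0521]
orientation: [[0.995, -0.097, -0.012], [-0.097, -0.995, 0.012], [-0.013, -0.01, -1.0]]
contact_force: [1.1, -0.8, -4.2]
width: 0.533
```

```bash
python3 nest.py 23; python3 ov.py 23
```

```text
34.975 [0.52105332 0.37119302 0.05209784] [-0.01179622  0.01155667 -0.99986364] [ 1.07138743 -0.76569056 -4.24265078]
```

View pics/o23.png

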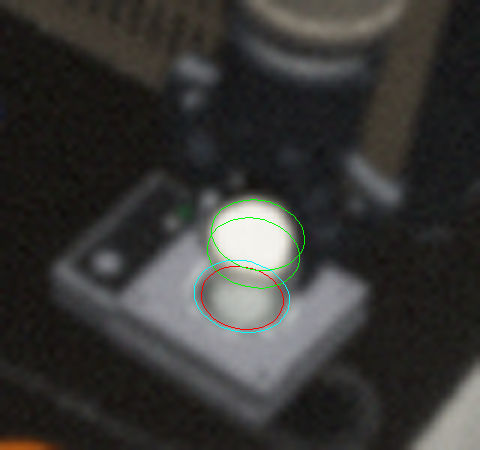

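Emit:
jog_arm([
  [[0,0,0.08,0],[0,0,0.04,0],[0,0,0,0]],
])

```text
time_s: 35.45
ee_pos: [0.5215, 0.3719, 0.047]
orientation: [[0.995, -0.097, -0.01], [-0.097, -0.995, 0.013], [-0.012, -0.012, -1.0]]
contact_force: [-1.2, -0.2, -0.8]
width: 0.534
```

Emit:
jog_arm([
  [[0,0,0.06,0],[0,0,0,0],[0,0,0,0]],
])

```text
time_s: 35.83
ee_pos: [0.5215, 0.3721, 0.045]
orientation: [[0.995, -0.097, -0.01], [-0.097, -0.995, 0.012], [-0.011, -0.011, -1.0]]
contact_force: [-2.5, -2.4, 3.4]
width: 0.539
```

Emit:
jog_arm([
  [[-0.02,0.02,0.06,0],[0,0,0.04,0],[0,0,0,0]],
])

```text
time_s: 36.2
ee_pos: [0.5215, 0.3723, 0.0439]
orientation: [[0.995, -0.098, -0.007], [-0.098, -0.995, 0.014], [-0.008, -0.013, -1.0]]
contact_force: [-1.8, -2.5, 4.7]
width: 0.531
```

Emit:
jog_arm([
  [[-0.03,0.04,0.06,0],[0,0,0.05,0],[0,0,0,0]],
])

```text
time_s: 36.58
ee_pos: [0.5215, 0.3723, 0.0441]
orientation: [[0.995, -0.099, -0.001], [-0.099, -0.995, 0.016], [-0.003, -0.015, -1.0]]
contact_force: [-2.4, -3.7, 5.1]
width: 0.534
```

Emit:
jog_arm([
  [[0,0,0.06,0],[0,0,0,0],[0,0,0,0]],
])

```text
time_s: 36.95
ee_pos: [0.5218, 0.3728, 0.0444]
orientation: [[0.995, -0.099, 0.001], [-0.099, -0.995, 0.016], [-0.001, -0.016, -1.0]]
contact_force: [-1.3, -1.3, 4.1]
width: 0.537
```

Emit:
jog_arm([
  [[-0.02,0.03,0.12,0],[-0.02,0.03,0.12,0]],
])

```text
time_s: 37.2
ee_pos: [0.5221, 0.374, 0.0428]
orientation: [[0.995, -0.101, 0.008], [-0.101, -0.995, 0.019], [0.006, -0.02, -1.0]]
contact_force: [-14.5, -15.3, 59.0]
width: 0.538
```

Emit:
jog_arm([
  [[-0.04,0.06,0.03,0],[-0.02,0.03,0.04,0]],
])

```text
time_s: 37.45
ee_pos: [0.5214, 0.3726, 0.0439]
orientation: [[0.995, -0.101, 0.016], [-0.101, -0.995, 0.025], [0.013, -0.026, -1.0]]
contact_force: [-0.8, -0.2, 7.9]
width: 0.536
```

```bash
python3 nest.py 24; python3 ov.py 24
```

```text
37.45 [0.52143855 0.37257411 0.04389823] [ 0.01570681  0.02455948 -0.99957497] [-0.78947994 -0.20132379  7.92102693]
```

View pics/o24.png

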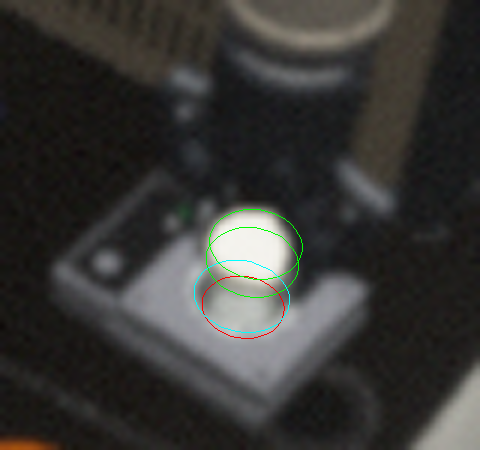

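Emit:
jog_arm([
  [[0,0.01,0.06,0]],
])

```text
time_s: 37.67
ee_pos: [0.5218, 0.3736, 0.0434]
orientation: [[0.995, -0.1, 0.017], [-0.101, -0.995, 0.026], [0.015, -0.028, -1.0]]
contact_force: [-8.6, -7.0, 30.6]
width: 0.537
```

```bash
python3 - <<'E'
from h import *
for i in range(4):
    camera('side'); s=sense();print(s['time_s'],s['ee_pos'],s['contact_force'],s['joint_velocities'].round(3))
E
```

```text
37.725 [0.52176145 0.37349943 0.04351272] [-6.30525239 -5.20204884 23.86243921] [ 0.003 -0.003 -0.001  0.004 -0.001  0.007  0.003]
37.775 [0.52174659 0.37338662 0.04347819] [-6.64495673 -5.54482607 23.57274809] [ 0.001  0.    -0.     0.002 -0.    -0.004  0.002]
37.825 [0.5217346  0.37340408 0.04349327] [-6.28658284 -5.22546111 23.8492587 ] [ 0.001 -0.004  0.001  0.003  0.001 -0.003  0.001]
37.875 [0.52172874 0.3734292  0.0435134 ] [-5.66617329 -4.84618781 24.45825912] [-0.     0.     0.001  0.001 -0.    -0.001  0.001]
```

```bash
python3 - <<'E'
from h import *
shot('side','s25.png');shot('top','t25.png')
for n,k in(('top','kapton_roll'),('top','loupe'),('top','adapter'),('top','jar_standing_mid'),('side','kapton_roll'),('side','loupe'),('side','adapter')):
    for d in landmark_of(n,k)[:2]: print(n,k,round(d['confidence'],2),toW(n,d['location']).round(3))
s=sense();print(s['time_s'],s['ee_pos'],s['contact_force'])
E
```

```text
top loupe 0.6 [ 0.366 -0.251  0.003]
top adapter 0.57 [ 0.369 -0.355  0.002]
top jar_standing_mid 0.56 [ 0.48  -0.331  0.024]
side kapton_roll 0.67 [0.499 0.201 0.004]
side adapter 0.55 [ 0.366 -0.353  0.004]
38.325 [0.52173116 0.37340339 0.04350601] [-5.84006042 -5.7407674  24.08662067]
```

View pics/s25.png

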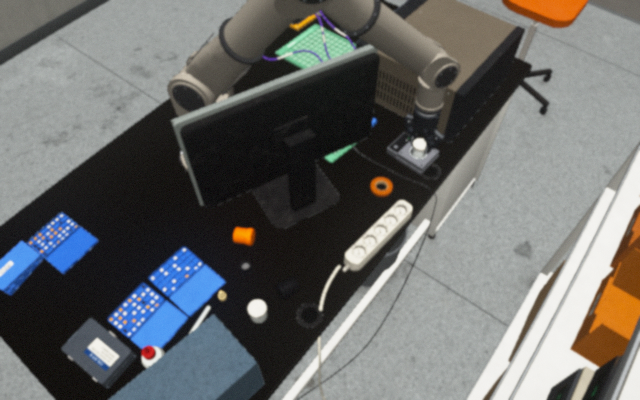

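The full jar sits in the nest, held at (420,146). The light jar stands at (257,311), and the roll (381,187), loupe (245,267) and adapter (221,296) are unmoved. The push is steady at about 24 N, so I'm handing in.

```bash
python3 - <<'E'
from plant import *
print(sign_off()); 
E
```

```text
the job is handed in; nothing more can be done
None
```

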